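# Pull a control knob for cleaning

### The arm

A 6-joint arm with a two-finger parallel gripper is mounted at the origin on a cart in front of the work surface, level with it; the furniture and walls round the work are solid. World frame = base frame: x ahead of the robot, y to its left, z up, the work surface at z = 0. Lengths are in m, angles in degrees, forces in N, time in s.
With the tool pointing down it reaches from about 0.375 to 0.75 m from the base axis. Payload 9 kg.
Tool frame: the origin (TCP) lies where the fingers leave the gripper's body, on its centre line; the fingertips stand 73 mm ahead of it and the grasp point (between the pads) lies 54 mm ahead of it (robot.tip_reach is the distance from the TCP to the fingertips, in m); z points along the fingers, y is the line along which they close (so a half turn about z gives the same grasp; the last joint's range is limited). The gripper opens to 85 mm and grips with 20 to 120 N. Pads are 22 mm wide; open, the fingers measure 114 mm over their backs; the gripper's body (76 mm by 85 mm) begins 54 mm behind the grasp point. The pads swing forward as they close: fully open they stand 13 mm farther back than shut.
Start: joints at [57.313, 5.964, 5.575, 89.605, 0, 77.527], TCP at [0.207, 0.563, 0.304] pointing down, gripper open.
Joint ranges: [-171.21, 171.21], [-48.23, 106.86], [-62.78, 66.21], [-105.2, 120.99], [-86.42, 89.51], [-180, 180]. Speed limits (degrees/s): [127.2, 127.2, 147.25, 180, 180, 180].

### API

Orientations are given as [roll, pitch, yaw] about the fixed x, y, z axes, in that order (R = Rz(yaw) Ry(pitch) Rx(roll)).
In Python, from plant import robot gives the robot as it stands. Calls block until the motion is done:
- robot.move_pose(position, orientation): joint-space move of the TCP to a pose.
- robot.line_to(position, vel=0.15, rotation=None, guard=None): straight line of the TCP; rotation=None keeps the orientation; vel is the mean speed in m/s. With guard (N) it stops when the force on the tool has changed by that much, and returns True; else False.
- robot.goto_joints(angles): joint-space move.
- robot.set_gripper(opening): finger opening in m; the grip force is fixed at half the most; returns when the fingers have stopped.
- robot.pause(seconds).
- robot.ik(position, orientation): joint angles nearest the present ones, or None.
- robot.observe(): the state.
- robot.grab_frame(name): name is "scene" or "top" or "wrist"; returns the picture (480x640x3 uint8, blue, green, red); there is no depth.
- robot.get_calibration(name): a dict with "vertical_fov" (degrees; the focal length in pixels is half the picture's height over the tangent of half this angle, whatever the lens; pixels are square), "cx", "cy" (the principal point, pixels), "rvec" (rotation vector, rad) and "tvec" (3), from world to camera coordinates, as OpenCV has them. Camera axes: x right, y down, z forward; pixel columns grow to the right and rows downward; lengths in m; the calibration is good to about 2 mm. A picture is of the moment at which its call begins: read the wrist's pose just before it. get_calibration takes no time and is no camera call; for the wrist camera it gives the pose at the moment of the call.
A pose or a line that the arm cannot do raises robot.IKError and nothing moves.
- robot.job_done(): hands the job in; it is judged then, once.
The state is a dict: "time": time; "q": joint angles; "qvel": joint speeds; "joint_torque": joint torques, N m; "tool_pos": TCP position; "tcp_rot": TCP orientation; "ft_force": force on the tool from outside, world axes, zero at the start; "torque": the same for the moment, N m; "gripper_width": finger opening in m; "gripper_force": force on a finger pad.
Only numpy, scipy, OpenCV 4.12 (cv2) and the standard library are available. Lean on these libraries where they do the work, as an engineer would, in place of code of your own. Each camera call takes 0.05 s, during which the arm holds its last target. There are 200 camera calls.

### The job

Take the wide round knob off its control box for cleaning: hold the steel puller by its black grip, slide its fork under the knob's rim and pull straight up until the knob pops off. Then stand the puller back on the bare worktop with the knob still in its fork. Keep the fingers off the round knob, and leave the bar-shaped knob on its box.

Things in the scene. Friction and masses are not known exactly. Their poses are not given: they have to be found in the camera images.
- puller: C-shaped steel puller, 0.25 kg, standing. Origin: at the underside, below the grip; z up, x to the fork's open end. Fork z 0-13 mm: 2 tines, x -54 to 30, 69 wide outside, slot 47 wide, open in front, shut at x -30. Column x -54 to -42; arm above, underside z 56, top 66. Black grip at x 0, y 0: 28 along x, 20 along y, z 66-108; pinch across y. A knob in the slot hangs by its rim on the tines.
- round_knob: Wide round black knob, 60 g, pushed on a stalk. Origin: mid underside of its hub; z up. Hub radius 17 mm, z 0-13; rim 68 across, z 13-21, flat below; fluted top 46 across to z 32. 31 mm is free under the rim, all round, down to its box. Sprung balls hold it: about 10 N straight up pops it; free after 11 mm. In the fork its hub ends level with the tines' underside, so the puller stands flat.
- round_seat (a point): Where the round knob's origin sits when on: centre of the top of a fixed collar (30 mm across, 18 mm high) on its fixed metal control box (100 x 100 mm, top 36 mm above the worktop). The seat is 54 mm above the worktop; z up, x and y along the box's sides. A wire shelf hangs 0.58 m above the worktop, from x = 0.59 m on.
- bar_knob: The other knob, to be left alone: black, bar-shaped, 64 x 20 mm from above, on a second control box of the same kind. Origin: mid underside of its hub, 54 mm above the worktop; x along the bar, z up. Its top is 32 mm above its origin.
Mind the look-alikes: they are no part of the job. Leave any purple look-alike of the round_knob alone.

How it is judged:
By the outcome, as a careful person would: the job done as asked, in the order asked, and still so for the second after the job is handed in, with the robot touching nothing.
It also fails if it takes over 51 s, if anything falls off the work surface, if the arm or the gripper's body presses on something with over 40 N, if the wrist force passes 120 N, or if a joint passes its speed limit or range.

## Working session

There is one attempt and no reset: what is moved stays moved. The work goes in short steps, each a Python script; the robot and the scene stay as the last script left them, time stands still between calls to the robot, and variables do not carry over. Pictures are saved under pics/ and viewed, at most 10 in all, crops included, and the job is handed in when it is done.

```bash
mkdir -p pics; python3 - <<'E'
from plant import robot
import cv2
for n in("scene","top"):
    cv2.imwrite(f"pics/{n}0.png",robot.grab_frame(n)); c=robot.get_calibration(n); print(n,c)
E
```

```text
scene {'vertical_fov': 56.680133686028306, 'cx': 321.15588100871275, 'cy': 235.8332040184928, 'rvec': array([ 0.07783453, -2.73804068,  1.47883761]), 'tvec': array([0.39834121, 0.08469391, 0.85107096])}
top {'vertical_fov': 43.72181783640323, 'cx': 329.91448209055375, 'cy': 244.75652424693902, 'rvec': array([ 2.19061303, -2.24236306,  0.09125192]), 'tvec': array([-0.04407852,  0.40709194,  0.96006833])}
```

View pics/scene0.png

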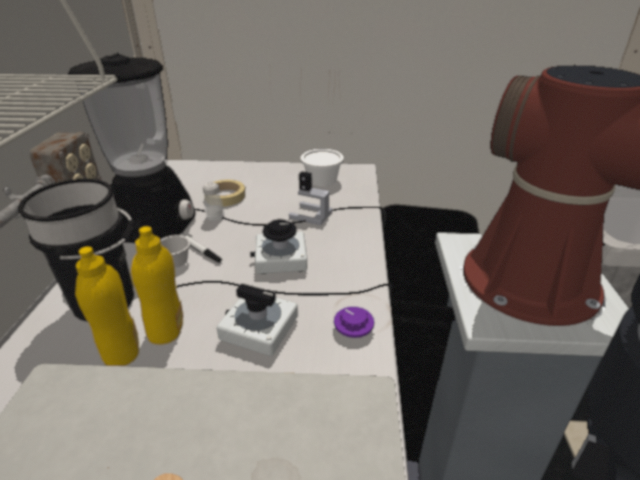

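View pics/top0.png

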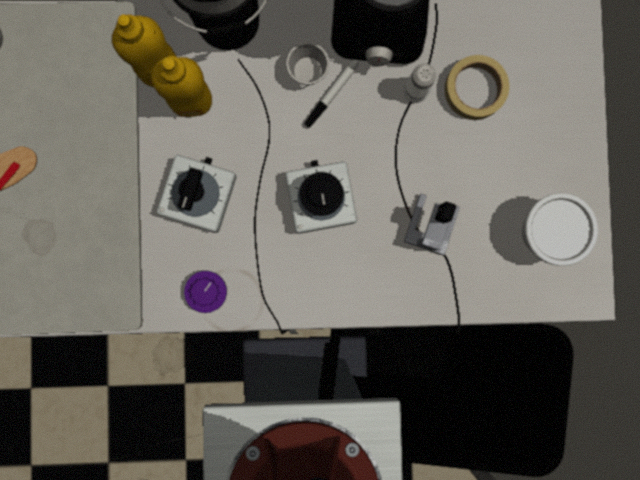

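```bash
cat > h.py <<'E'
import numpy as np, cv2
from plant import robot
def ray(cal,uv):
    f=240/np.tan(np.radians(cal["vertical_fov"]/2)); R=cv2.Rodrigues(cal["rvec"])[0]
    d=R.T@np.array([(uv[0]-cal["cx"])/f,(uv[1]-cal["cy"])/f,1.]); return -R.T@cal["tvec"],d
def at(cal,uv,z):
    o,d=ray(cal,uv); return o+d*(z-o[2])/d[2]
def proj(cal,p):
    f=240/np.tan(np.radians(cal["vertical_fov"]/2)); q=cv2.Rodrigues(cal["rvec"])[0]@np.array(p)+cal["tvec"]
    return np.array([cal["cx"]+f*q[0]/q[2],cal["cy"]+f*q[1]/q[2]])
E
python3 - <<'E'
from h import *
np.set_printoptions(precision=4,suppress=True)
t=cv2.imread("pics/top0.png"); s=cv2.imread("pics/scene0.png")
a=cv2.resize(t[180:270,380:480],(500,450),interpolation=2); b=cv2.resize(s[150:240,270:350],(300,338),interpolation=2)
c=np.zeros((450,800,3),np.uint8); c[:,:500]=a; c[:338,500:]=b; cv2.imwrite("pics/crop1.png",c)
cal=robot.get_calibration("top")
print("cam",ray(cal,(320,240))[0],ray(robot.get_calibration("scene"),(320,240))[0])
for n,uv,z in[("knob",(321,195),.08),("bar",(192,188),.086),("grip",(446,211),.108),("cup",(562,230),.08),("purple",(205,291),.03),("edge",(460,322),0)]: print(n,at(cal,uv,z))
E
```

```text
cam [ 0.3627 -0.0169  0.9785] [0.3585 0.6871 0.5381]
knob [ 0.4783 -0.0393  0.08  ]
bar [0.4917 0.1526 0.086 ]
grip [ 0.4475 -0.222   0.108 ]
cup [ 0.4174 -0.4063  0.08  ]
purple [0.3368 0.1452 0.03  ]
edge [ 0.2747 -0.2646  0.    ]
```

View pics/crop1.png

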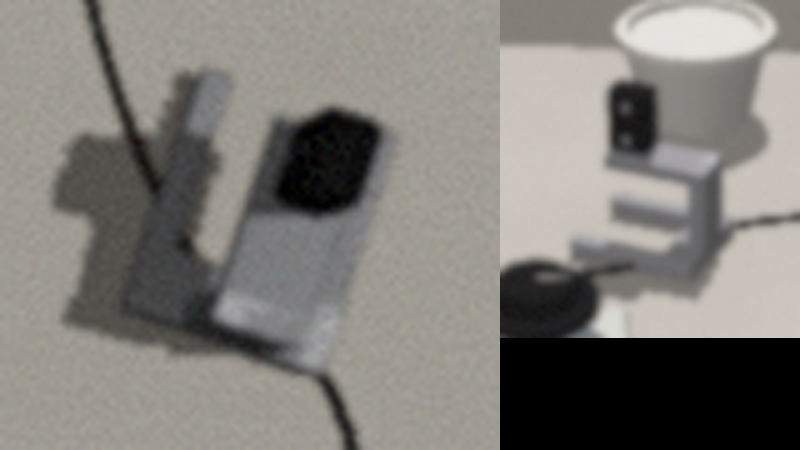

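The puller stands at the cable. Its grip is at top-view pixel (446,211), its column is towards the robot and its fork opens away, yaw about -16°. The round knob is at (321,195), about (0.48,-0.04). I'll look at both from near.

```bash
python3 - <<'E'
from h import *
np.set_printoptions(precision=4,suppress=True)
import pickle
C={}
for i,(p) in enumerate([(0.46,-0.06,0.33),(0.43,-0.20,0.30)]):
    robot.move_pose(p,[180,0,-16]); robot.pause(.2)
    c=robot.get_calibration("wrist"); C[i]=c
    im=robot.grab_frame("wrist"); cv2.imwrite(f"pics/w{i}.png",im)
    print(robot.observe()["time"],robot.observe()["q"],ray(c,(320,240)),[proj(c,x) for x in ((.478,-.039,.08),(.4475,-.222,.108))])
pickle.dump(C,open("C.pkl","wb"))
a=[cv2.resize(cv2.imread(f"pics/w{i}.png"),(400,300),interpolation=3) for i in (0,1)]
cv2.imwrite("pics/w01.png",np.hstack(a))
E
```

```text
2.7417 [-23.6141 -17.4109 -13.6597  93.7561   0.0019 172.3418] (array([ 0.5314, -0.0809,  0.4003]), array([-0.2827,  0.0838, -0.9555])) [array([289.6372, 197.7753]), array([538.2448, 176.9423])]
3.6333 [-40.6961 -16.2123 -15.768   90.4121   0.0041 155.2096] (array([ 0.5018, -0.2205,  0.3708]), array([-0.2822,  0.0833, -0.9557])) [array([ 96.9814, 218.4149]), array([345.6039, 198.2566])]
```

View pics/w01.png

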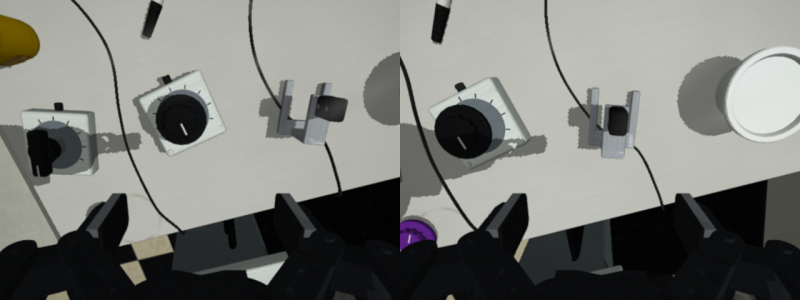

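Picture 0 shows the round knob at full-size px (362,237), and picture 1 shows the puller grip at (437,242) with its tines pointing up. I'll measure both by masks.

```bash
python3 - <<'E'
from h import *
import pickle
np.set_printoptions(precision=4,suppress=True)
C=pickle.load(open("C.pkl","rb")); C[2]=robot.get_calibration("top")
I=[cv2.imread("pics/w0.png"),cv2.imread("pics/w1.png"),cv2.imread("pics/top0.png")]
def blob(im,uv,th):
    m=(im.max(2)<th).astype(np.uint8); m=cv2.morphologyEx(m,cv2.MORPH_CLOSE,np.ones((5,5)));m=cv2.morphologyEx(m,cv2.MORPH_OPEN,np.ones((7,7)))
    n,l,st,ce=cv2.connectedComponentsWithStats(m); k=l[uv[1],uv[0]]
    if k==0: return None
    return cv2.findContours((l==k).astype(np.uint8),0,1)[0][0]
for i,uv in((0,(362,240)),(1,(140,265)),(2,(321,195))):
    for th in(50,65,80):
        c=blob(I[i],uv,th)
        if c is None or len(c)<6: print(i,th,None);continue
        e=cv2.fitEllipse(cv2.convexHull(c)); P=[at(C[i],p[0],.075) for p in c]
        xy=np.array(P)[:,:2].astype(np.float32); (cx,r)=cv2.minEnclosingCircle(xy)
        print("knob",i,th,e,"at .075:",at(C[i],e[0],.075),"circle",cx,r)
for i,uv in((0,(662,218)),(1,(437,240)),(2,(446,211))):
    if uv[0]>639: uv=(662,218)
    try:
        for th in(50,65): 
            c=blob(I[i],uv,th); 
            if c is not None: print("grip",i,th,cv2.boundingRect(c),cv2.minAreaRect(c))
    except IndexError: pass
x=cv2.resize(I[1][160:280,290:410+0],(600,600),interpolation=2); x=cv2.resize(I[1][130:270,270:400],(557,600),interpolation=2)
cv2.imwrite("pics/c2.png",x)
E
```

```text
0 50 None
0 65 None
0 80 None
1 50 None
1 65 None
1 80 None
knob 2 50 ((320.0933837890625, 194.52960205078125), (43.353004455566406, 45.60374450683594), 54.681034088134766) at .075: [ 0.4797 -0.038   0.075 ] circle (0.4788370728492737, -0.038506880402565) 0.035056281834840775
knob 2 65 ((319.9817199707031, 194.71209716796875), (44.25858688354492, 46.72195816040039), 54.016876220703125) at .075: [ 0.4794 -0.0379  0.075 ] circle (0.47877711057662964, -0.038151126354932785) 0.03603053092956543
knob 2 80 ((319.60296630859375, 195.10292053222656), (46.786808013916016, 48.133426666259766), 40.42233657836914) at .075: [ 0.4788 -0.0373  0.075 ] circle (0.47797995805740356, -0.03626243397593498) 0.03803131356835365
grip 2 50 (436, 203, 18, 19) ((444.5, 212.0), (18.0, 17.0), 90.0)
grip 2 65 (434, 203, 21, 20) ((444.0, 212.5), (19.0, 20.0), 90.0)
```

View pics/c2.png

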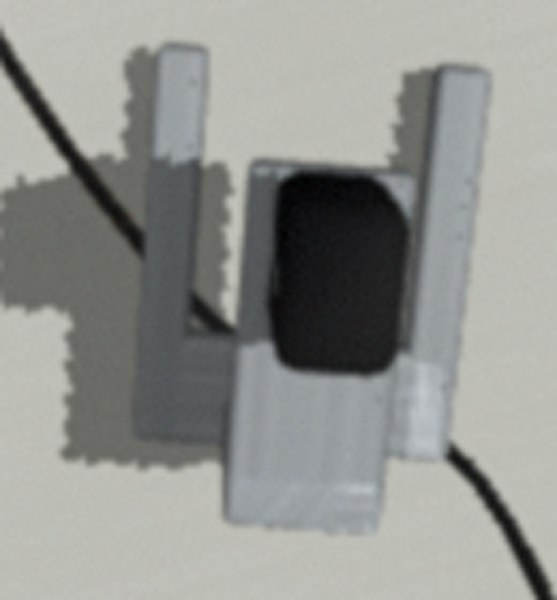

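```bash
python3 - <<'E'
from h import *
import pickle
np.set_printoptions(precision=4,suppress=True)
C=pickle.load(open("C.pkl","rb")); I=[cv2.imread("pics/w0.png"),cv2.imread("pics/w1.png")]
K=lambda u,v:(270+u/4.285,130+v/4.285)
P=lambda u,v,z:at(C[1],K(u,v),z)
L,R=P(160,49,.013),P(488,72,.013); d=L-R; print("tips",L,R,np.linalg.norm(d),"yaw",np.degrees(np.arctan2(d[1],d[0]))-90)
for a,b in(((208,60),(188,320)),((440,80),(412,350)),((488,80),(445,450))):
    A,B=P(*a,.013),P(*b,.013); e=A-B; print("tine yaw",np.degrees(np.arctan2(e[1],e[0])))
for a,b in(((250,170),(228,430)),):
    A,B=P(*a,.066),P(*b,.066); e=A-B; print("arm yaw",np.degrees(np.arctan2(e[1],e[0])))
# inner slot edges
A,B=P(208,60,.013),P(440,80,.013); print("slot",np.linalg.norm(A-B))
F=(P(252,165,.066)+P(412,175,.066))/2; print("arm front mid",F)
for y in(-16,-18,-20):
    c,s=np.cos(np.radians(y)),np.sin(np.radians(y)); print(y,"origin",(L+R)/2-.03*np.array([c,s,0]))
print("grip top rect c at .108",P(341,270,.108),P(330,275,.087))
for i,uv in((0,(285,180)),(1,(100,215))):
    for th in(30,45,60):
        m=(I[i].max(2)<th).astype(np.uint8); m=cv2.morphologyEx(m,cv2.MORPH_CLOSE,np.ones((5,5)));m=cv2.morphologyEx(m,cv2.MORPH_OPEN,np.ones((15,15)))
        n,l,st,ce=cv2.connectedComponentsWithStats(m); k=l[uv[1],uv[0]]
        if k==0: continue
        c=cv2.findContours((l==k).astype(np.uint8),0,1)[0][0]
        xy=np.array([at(C[i],p[0],.075) for p in c])[:,:2].astype(np.float32)
        e=cv2.fitEllipse(cv2.convexHull(c)); print("knob",i,th,e,at(C[i],e[0],.075),cv2.minEnclosingCircle(xy))
E
```

```text
tips [ 0.4856 -0.2034  0.013 ] [ 0.4628 -0.2665  0.013 ] 0.06711133333118831 yaw -19.811842617623427
tine yaw -20.53182633177695
tine yaw -19.817937784713283
tine yaw -20.07972779645804
arm yaw -20.481924783846196
slot 0.04761442051274184
arm front mid [ 0.4597 -0.2293  0.066 ]
-16 origin [ 0.4454 -0.2267  0.013 ]
-18 origin [ 0.4457 -0.2257  0.013 ]
-20 origin [ 0.446  -0.2247  0.013 ]
grip top rect c at .108 [ 0.4502 -0.2255  0.108 ] [ 0.4458 -0.2239  0.087 ]
knob 0 30 ((289.19970703125, 190.7318572998047), (78.00076293945312, 80.00083923339844), 108.41542053222656) [ 0.4829 -0.0397  0.075 ] ((0.4818491041660309, -0.03938966244459152), 0.033060502260923386)
knob 0 45 ((289.1397705078125, 190.65818786621094), (79.23147583007812, 80.89707946777344), 117.6050796508789) [ 0.4829 -0.0397  0.075 ] ((0.4823306202888489, -0.039105042815208435), 0.0335889495909214)
knob 0 60 ((288.80218505859375, 190.21807861328125), (79.5198745727539, 82.72412872314453), 122.44888305664062) [ 0.4834 -0.0396  0.075 ] ((0.4830973744392395, -0.0384557731449604), 0.034768518060445786)
knob 1 30 ((101.11643981933594, 210.56072998046875), (81.22489929199219, 93.89613342285156), 121.36566925048828) [ 0.4823 -0.0415  0.075 ] ((0.48185834288597107, -0.041225288063287735), 0.03437855467200279)
knob 1 45 ((101.12407684326172, 210.57958984375), (82.20069885253906, 94.53629302978516), 121.29988098144531) [ 0.4823 -0.0415  0.075 ] ((0.48131436109542847, -0.04116247966885567), 0.034643884748220444)
knob 1 60 ((101.2642822265625, 210.71517944335938), (82.60118103027344, 95.50546264648438), 121.91600799560547) [ 0.4822 -0.0416  0.075 ] ((0.48109808564186096, -0.04108963906764984), 0.034932903945446014)
```

```bash
python3 - <<'E'
from h import *
np.set_printoptions(precision=4,suppress=True)
robot.move_pose([.446,-.2245,.21],[180,0,-20])
print(robot.line_to([.446,-.2245,.144],vel=.1,guard=8))
robot.set_gripper(0.0)
o=robot.observe(); print(o["tool_pos"],o["gripper_width"],o["gripper_force"],o["ft_force"])
robot.line_to([.446,-.2245,.26],vel=.12)
o=robot.observe(); print(o["ft_force"],o["gripper_width"])
k=np.array([.481,-.0395]); a=np.radians(-5); d=np.array([np.cos(a),np.sin(a)])
s=k-.085*d
robot.move_pose([*s,.26],[180,0,-5])
robot.line_to([*s,.144+.047],vel=.1); robot.pause(.2)
o=robot.observe(); print(o["time"],o["tool_pos"],o["gripper_width"])
c=robot.get_calibration("wrist"); a=robot.grab_frame("wrist"); b=robot.grab_frame("scene")
print(proj(c,(.481,-.0395,.075)), [proj(c,(*(s+.03*d+w*np.array([-d[1],d[0]])),.06)) for w in(.0345,-.0345)])
cv2.imwrite("pics/a.png",a); cv2.imwrite("pics/b.png",b)
cv2.imwrite("pics/ab.png",np.hstack([cv2.resize(a,(400,300)),cv2.resize(b[170:320,190:390],(400,300),interpolation=2)]))
E
```

```text
False
[ 0.4461 -0.2245  0.1441] 0.019348385510176924 60.94434142112732 [ 0.3334  0.0216 -0.1361]
[ 0.3543 -0.3249 -1.904 ] 0.019276574097649855
8.4833 [ 0.3967 -0.0322  0.1916] 0.019687861910995023
[318.9114  92.5493] [array([252.459 , 207.4975]), array([385.9887, 207.4855])]
```

View pics/ab.png

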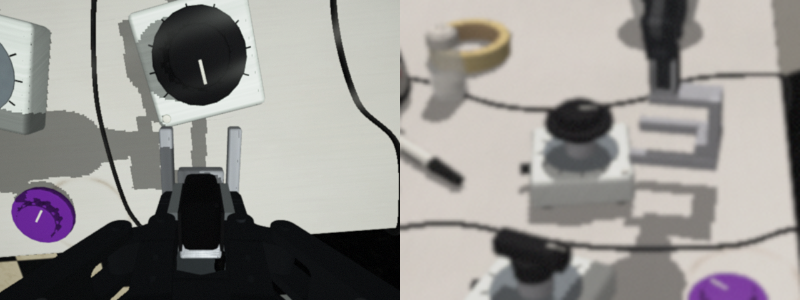

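The puller hangs level in the grip. The tine mid-line is at column ≈200 of the wrist half and the knob centre is also at ≈199, so they are aligned. In the scene half the tines are below the rim and above the box. I'll slide in and pull up.

```bash
python3 - <<'E'
from h import *
np.set_printoptions(precision=4,suppress=True)
k=np.array([.481,-.0395])
print("hit",robot.line_to([*k,.191],vel=.05,guard=5))
o=robot.observe(); print(o["time"],o["tool_pos"],o["ft_force"])
p=o["tool_pos"]
if np.linalg.norm(p[:2]-k)<.005:
    for z in(.197,.201,.206,.212,.225,.26):
        robot.line_to([p[0],p[1],z],vel=.03 if z<.23 else .1); o=robot.observe(); print(z,o["tool_pos"],o["ft_force"],o["torque"],o["gripper_width"])
a=robot.grab_frame("wrist"); b=robot.grab_frame("scene"); print(robot.observe()["time"])
cv2.imwrite("pics/cd.png",np.hstack([cv2.resize(a,(400,300)),cv2.resize(b[150:300,190:390],(400,300),interpolation=2)]))
E
```

```text
hit False
10.4333 [ 0.4809 -0.0395  0.1911] [-0.4963 -0.8053 -1.9822]
0.197 [ 0.4811 -0.0396  0.1974] [-0.2421 -0.3418 -2.0591] [ 0.0354 -0.0839 -0.024 ] 0.019601190512527396
0.201 [ 0.4807 -0.0393  0.2007] [-0.3362 -0.0817 -5.8214] [ 0.0861  0.0148 -0.0143] 0.019638414339886463
0.206 [ 0.4814 -0.0397  0.2069] [ 0.1287 -0.5637 -2.5138] [-0.023  -0.0181  0.    ] 0.019504822865117132
0.212 [ 0.4811 -0.0396  0.2123] [ 0.5444  0.8036 -3.3214] [ 0.0123 -0.1206 -0.0037] 0.019377849352138078
0.225 [ 0.4809 -0.0395  0.2251] [ 0.1305  0.922  -2.1229] [ 0.0079 -0.0072  0.0732] 0.019735172486138295
0.26 [ 0.481  -0.0395  0.2601] [-0.3536 -0.1696 -2.8647] [ 0.0104 -0.0561 -0.0385] 0.01924054923432535
12.9167
```

View pics/cd.png

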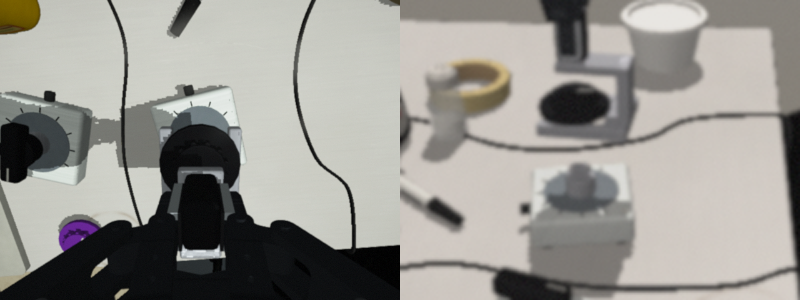

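The knob is off and hangs in the fork; the collar on the box is bare. Next I'll choose a bare patch in the first top picture.

```bash
python3 - <<'E'
from h import *
np.set_printoptions(precision=4,suppress=True)
im=cv2.imread("pics/top0.png"); c=robot.get_calibration("top")
g=cv2.GaussianBlur(im,(5,5),0).astype(int); ref=np.median(g[265:305,330:420].reshape(-1,3),0); print(ref)
bad=(np.abs(g-ref).max(2)>22).astype(np.uint8); dist=cv2.distanceTransform(1-bad,cv2.DIST_L2,5)
best=[]
for x in np.arange(.385,.5,.01):
  for y in np.arange(-.2,-.06,.01):
    for yaw in(-30,-20,-10,0):
      if np.hypot(x,y)<.395: continue
      a=np.radians(yaw); R=np.array([[np.cos(a),-np.sin(a)],[np.sin(a),np.cos(a)]])
      q=[proj(c,(*(R@(u,v)+(x,y)),0)) for u in(-.054,-.03,0,.03,.034) for v in(-.0345,0,.0345)]
      m=min(dist[int(p[1]),int(p[0])] for p in q); 
      if robot.ik([x,y,.145],[180,0,yaw]) is not None: best.append((m,x,y,yaw))
best.sort(reverse=True); print(np.array(best[:6]))
for uv in((452,285),(445,255)): print(at(c,uv,0))
E
```

```text
[150. 157. 161.]
[[  8.5907   0.385   -0.11     0.    ]
 [  8.3938   0.385   -0.09     0.    ]
 [  8.3938   0.385   -0.1      0.    ]
 [  6.1969   0.385   -0.1    -10.    ]
 [  5.       0.395   -0.12     0.    ]
 [  5.       0.385   -0.09   -10.    ]]
[ 0.3356 -0.2534  0.    ]
[ 0.3852 -0.2434  0.    ]
```

```bash
python3 - <<'E'
from h import *
np.set_printoptions(precision=4,suppress=True)
x,y=.385,-.11
robot.line_to([x,y,.26],vel=.1,rotation=[180,0,0])
robot.line_to([x,y,.16],vel=.08); robot.pause(.3)
print("hit",robot.line_to([x,y,.142],vel=.02,guard=4)); o=robot.observe(); print(o["tool_pos"],o["ft_force"])
robot.set_gripper(.06); robot.pause(.3)
robot.line_to([x,y,.30],vel=.12)
robot.move_pose([.43,-.25,.33],[180,0,0]); robot.pause(.3)
a=robot.grab_frame("top"); b=robot.grab_frame("scene"); o=robot.observe();print(o["time"],o["ft_force"])
cv2.imwrite("pics/ef.png",np.hstack([cv2.resize(a[120:345,180:480],(400,300),interpolation=2),cv2.resize(b[150:300,210:410],(400,300),interpolation=2)]))
E
```

```text
hit True
[ 0.3849 -0.1098  0.144 ] [-0.9237  0.6375  4.6911]
19.9833 [ 0.5078 -0.394  -0.0499]
```

View pics/ef.png

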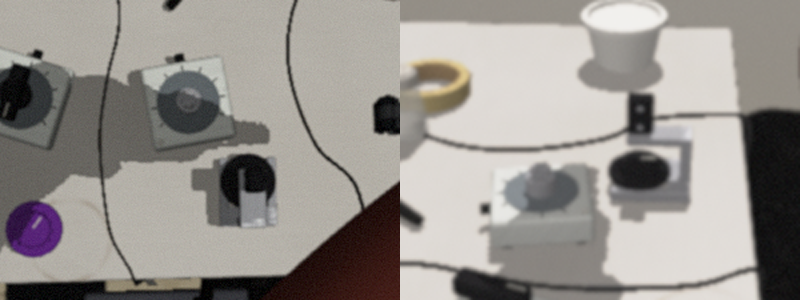

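The puller stands flat on bare worktop at (247,190) in the top half, clear of the cables and the box. The round knob is in its fork, and the bar knob is still on its box.

```bash
python3 -c "
from plant import robot
print(robot.job_done())"
```

```text
the job is handed in; nothing more can be done
None
```

The job is handed in: the round knob came off its box and sits in the fork of the puller, which stands on bare worktop; the bar knob was left alone, and the arm took about 20 s of the 51 s allowed.

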